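# Sieve the washed nuts out from among the seal rings

## Robot

A 6-joint arm with a two-finger parallel gripper is mounted at the origin on a cart in front of the work surface, level with it; the furniture and walls round the work are solid. World frame = base frame: x ahead of the robot, y to its left, z up, the work surface at z = 0. Lengths are in m, angles in rad, forces in N, time in s.
With the tool pointing down it reaches from about 0.425 to 0.95 m from the base axis. Payload 3.5 kg.
Tool frame: the origin (TCP) lies at the very end of the fingers, on their centre line; the grasp point (between the pads) lies 19 mm behind it; z points along the fingers, y is the line along which they close (so a half turn about z gives the same grasp; the last joint's range is limited). The gripper opens to 85 mm and grips with 20 to 120 N. Pads are 22 mm wide; open, the fingers measure 114 mm over their backs; the gripper's body (76 mm by 85 mm) begins 54 mm behind the grasp point. The pads swing forward as they close: fully open they stand 13 mm farther back than shut.
Start: joints at [1.029, 0.286, 1.577, -0, 1.279, -0.15], TCP at [0.258, 0.624, 0.231] pointing down, gripper open.
Joint ranges: [-2.77, 2.77], [-0.9, 2.22], [0.21, 2.48], [-1.53, 4.67], [0.24, 2.81], [-2.84, 2.84]. Speed limits (rad/s): [2.79, 2.79, 3.14, 3.14, 3.14, 3.14].

## Interface

Orientations are given as a unit quaternion [x, y, z, w].
In Python, from plant import ctrl gives the robot as it stands.
- The arm moves only by the tool carry_out, never from a script. Its argument "deltas" is one flat list of numbers, 6 for each row, row after row: the shift along the tool's x, y, z in m, then the turn, a rotation vector about the tool's x, y, z in rad. A call has 1 to 5 rows; each row is the pose to reach, as a shift and turn from the pose commanded when the call began, along the tool's axes at that moment; what a row does not reach only later rows make up. A row lasts 1/8 s, in which the tool goes at most 62.5 mm and 10.7 degrees, less where a joint would pass 70% of its speed; a pose out of reach is approached as far as the arm can. A call with a gripper value outside its range is refused whole. "grip" is the opening in per cent of the stroke, from 0 (shut) to 100 (fully open), set as the call begins (left out, the last holds). The fingers move at their own pace and stop on an object; "grip_force" is the grip in N (left out, the last holds). Time passes only in rows, so rows that repeat a pose let the fingers close. It gives the time, the measured TCP pose, the force, the opening and the grip force at its end, in the units of the state.
- ctrl.get_state(): the state, without advancing time (a new reading comes with each control period).
- ctrl.read_camera(name): name is "side" or "top" or "wrist"; returns (picture, depth): 384x512x3 uint8, red, green, blue; 384x512 float32, m along the optical axis (not along the pixel's ray), 0 where there is no reading.
- ctrl.camera_model(name): a dict with "intrinsics" (3x3 intrinsics, pixels), "extrinsics" (4x4, takes a point from world to camera coordinates); the wrist camera has in their place "hand_eye" (4x4, takes a point from camera to tool coordinates, whose origin is the TCP and whose axes are the flange's). Camera axes: x right, y down, z forward; pixel columns grow to the right and rows downward; lengths in m; the calibration is good to about 2 mm. A picture is of the moment at which its call begins: read the wrist's pose just before it. camera_model takes no time and is no camera call.
- ctrl.sign_off(): hands the job in; it is judged then, once.
Trained networks look in the newest picture that a camera, given by its name, has taken for a name from the list of things; names that differ only in an ending like _2 or _b are one class to them, and where a whole thing is asked for, a point or a joint stands for the part that bears it (a point fixed in the world has none). Each returns a list of dicts, best first, with "score" (0 to 1); they miss things now and then, are a little off and sometimes report something else, mostly with a low value. They report only what shows in the picture. A call takes as long as a camera call. They do not tell look-alikes from the thing itself.
- ctrl.find_in(camera, query): "uv" ([column, row] in pixels, amid what is visible of it).
The state is a dict: "time": time; "qpos": joint angles; "dq": joint speeds; "joint_efforts": joint torques, N m; "eef_pos": TCP position; "tcp_rot": TCP orientation; "contact_force": force on the tool from outside, world axes, zero at the start; "wrist_torque": the same for the moment, N m; "opening": opening from 0.0 (shut) to 1.0 (fully open); "finger_force": force on a finger pad.
Only numpy, scipy, OpenCV 4.12 (cv2) and the standard library are available. Lean on these libraries where they do the work, as an engineer would, in place of code of your own. Each camera call takes 0.05 s, during which the arm holds its last target. There are 200 camera calls.

## Task

The measuring cell's seal rings and its small nuts have been washed together in the sieve. Carry the sieve level by its handle, without losing a nut on the way, set it down between the walls of the receiver until it sits home on the two runners, and keep it on them while you shake it briskly to and fro between the two end bars, touching them only lightly (never jam or ram it against the receiver), until every nut has dropped into the pan. Let go and leave the sieve sitting home in the receiver with all the rings still in it, and leave the other things on the bench alone.

Things in the scene. Friction and masses are not known exactly. Their poses are not given: they have to be found in the camera images.
- receiver: Open stainless receiver pan, outside 230 (x) x 121 (y) x 50 mm high, fixed to the bench. Origin: centre of its underside, on the bench; x along its length, z up; both ends alike. Walls 3 mm, no lead-in at the top; inside 224 x 115 mm. In it sits a white frame: two runners along the long walls (9 mm wide, tops 34 mm above the bench) joined by an end bar at each end; open pan below.
- receiver_seat (a point): Middle of the pan at the height of the runners' tops, 34 mm above the bench: the sieve's origin when it is home (it has 1.5 mm play to each long wall, which rises 16 mm higher). The end bars (14 mm above the runners) leave the sieve a stroke of 34 mm, but their frame is screwed fast up to 13 mm off the pan's middle, differently each time and not measured: here the sieve has 4 to 30 mm free on either side.
- sieve: Loose stainless sieve, about 0.4 kg: an open frame 148 (x, its length) x 112 (y) x 30 mm high, walls 3 mm, with a bail over its middle. Origin: centre of its underside, z up. At the start it stands on the bench. Both ends are alike: it may go in either way round, its length along the receiver's. Its underside slides easily on the runners.
- sieve_floor (a point): Middle of the sieve's floor (top face, 4 mm above the underside): a sheet with square holes of 19 mm, in four columns at x = -49.5, -16.5, 16.5, 49.5 mm and four rows at y = -37.5, -12.5, 12.5, 37.5 mm from here along the sieve's axes. The solid lands between columns are 14 mm wide, those between rows 6 mm.
- sieve_grip (a point): Centre of the black grip on top of the sieve's bail, straight above its origin, 86 mm above its underside: a bar 64 mm long along the sieve's y, 12 mm wide along its x (flat upright sides: grasp across this width) and 18 mm high. The sieve hangs balanced from it.
- nut_1_c (a point): Centre of a small steel hexagon nut, 13 mm across flats, 15 mm across corners, 10 mm high, 10 g, lying on the sieve's floor, on a land between two columns of holes; polished, it begins to slide on the sieve's floor at about 1.1 to 1.5 m/s2 or a tilt of 7 degrees, and drops through a hole once its middle is past the edge.
- nut_2_c (a point): Centre of a small steel hexagon nut, 13 mm across flats, 15 mm across corners, 10 mm high, 10 g, lying on the sieve's floor, on a land between two columns of holes.
- nut_3_c (a point): Centre of a small steel hexagon nut, 13 mm across flats, 15 mm across corners, 10 mm high, 10 g, lying on the sieve's floor, on a land between two columns of holes.
- nut_4_c (a point): Centre of a small steel hexagon nut, 13 mm across flats, 15 mm across corners, 10 mm high, 10 g, lying on the sieve's floor, on a land between two columns of holes.
- ring_1_c (a point): Centre of a stainless seal ring, 28 mm outside, 12 mm high, 35 g, lying on the sieve's floor; too large for the holes.
- ring_2_c (a point): Centre of a stainless seal ring, 28 mm outside, 12 mm high, 35 g, lying on the sieve's floor; too large for the holes.
- ring_3_c (a point): Centre of a stainless seal ring, 28 mm outside, 12 mm high, 35 g, lying on the sieve's floor; too large for the holes.
- seal_tin: Bystander: round metal tin with a screw lid, 46 mm wide, 20 mm high; origin at the centre of its underside. Leave it alone.
- petri_dish: Bystander: closed clear petri dish, 60 mm wide, 15 mm high; origin at the centre of its underside. Leave it alone.
Not all that is in view belongs to the job. Leave any turquoise look-alike of the part that bears ring_1_c alone.

How it is judged:
On the way, in this order (a step that is already met when the one before it is completed fails the run):
1. the sieve sits home on the receiver's runners, with every nut still in it (z of sieve in the frame of receiver between 0.031 and 0.036 m and y of sieve in the frame of receiver between -0.004 and 0.004 m and x of sieve in the frame of receiver between -0.032 and 0.032 m and angle between sieve's own z axis and vertical below 0.04 rad and z of each of nut_1_c, nut_2_c, nut_3_c, nut_4_c in the frame of sieve above 0.003 m), for 0.1 s.
2. every nut has dropped into the pan below the sieve, which is still on the runners (z of nut_1_c in the frame of receiver between 0.004 and 0.029 m and x of nut_1_c in the frame of receiver between -0.112 and 0.112 m and y of nut_1_c in the frame of receiver between -0.058 and 0.058 m and z of nut_2_c in the frame of receiver between 0.004 and 0.029 m and x of nut_2_c in the frame of receiver between -0.112 and 0.112 m and y of nut_2_c in the frame of receiver between -0.058 and 0.058 m and z of nut_3_c in the frame of receiver between 0.004 and 0.029 m and x of nut_3_c in the frame of receiver between -0.112 and 0.112 m and y of nut_3_c in the frame of receiver between -0.058 and 0.058 m and z of nut_4_c in the frame of receiver between 0.004 and 0.029 m and x of nut_4_c in the frame of receiver between -0.112 and 0.112 m and y of nut_4_c in the frame of receiver between -0.058 and 0.058 m and z of sieve in the frame of receiver between 0.031 and 0.038 m and y of sieve in the frame of receiver between -0.004 and 0.004 m and x of sieve in the frame of receiver between -0.032 and 0.032 m and angle between sieve's own z axis and vertical below 0.04 rad), for 0.1 s.
At the end, for the whole second after the job is handed in: The sieve rests, released, on the receiver's runners (its underside 31 to 36 mm above the bench, between the walls, level within 2 degrees), all four nuts lie in the pan beneath it and all three rings lie in the sieve (z of sieve in the frame of receiver between 0.031 and 0.036 m and y of sieve in the frame of receiver between -0.004 and 0.004 m and x of sieve in the frame of receiver between -0.032 and 0.032 m and angle between sieve's own z axis and vertical below 0.04 rad and z of nut_1_c in the frame of receiver between 0.004 and 0.029 m and x of nut_1_c in the frame of receiver between -0.112 and 0.112 m and y of nut_1_c in the frame of receiver between -0.058 and 0.058 m and z of nut_2_c in the frame of receiver between 0.004 and 0.029 m and x of nut_2_c in the frame of receiver between -0.112 and 0.112 m and y of nut_2_c in the frame of receiver between -0.058 and 0.058 m and z of nut_3_c in the frame of receiver between 0.004 and 0.029 m and x of nut_3_c in the frame of receiver between -0.112 and 0.112 m and y of nut_3_c in the frame of receiver between -0.058 and 0.058 m and z of nut_4_c in the frame of receiver between 0.004 and 0.029 m and x of nut_4_c in the frame of receiver between -0.112 and 0.112 m and y of nut_4_c in the frame of receiver between -0.058 and 0.058 m and z of ring_1_c in the frame of sieve between 0.002 and 0.035 m and x of ring_1_c in the frame of sieve between -0.071 and 0.071 m and y of ring_1_c in the frame of sieve between -0.053 and 0.053 m and z of ring_2_c in the frame of sieve between 0.002 and 0.035 m and x of ring_2_c in the frame of sieve between -0.071 and 0.071 m and y of ring_2_c in the frame of sieve between -0.053 and 0.053 m and z of ring_3_c in the frame of sieve between 0.002 and 0.035 m and x of ring_3_c in the frame of sieve between -0.071 and 0.071 m and y of ring_3_c in the frame of sieve between -0.053 and 0.053 m and linear speed of sieve below 0.02 m/s); the robot touches nothing.
It fails at once if the sieve pressed or rammed against the receiver with more than 60 N (contact force between sieve and receiver above 60 N).
It fails at once if a nut left the sieve (through the floor or over the side) while the sieve was not on the runners (z of any of nut_1_c, nut_2_c, nut_3_c, nut_4_c in the frame of sieve below -0.003 m and (z of sieve in the frame of receiver above 0.042 m or z of sieve in the frame of receiver below 0.03 m or y of sieve in the frame of receiver above 0.01 m or y of sieve in the frame of receiver below -0.01 m)).
It fails at once if the robot, or anything it held, moved a bystander by more than 20 mm (distance of any of seal_tin, petri_dish from where it was at the start of the episode above 0.02 m).
It also fails if it takes over 51 s, if anything falls off the work surface, if the arm or the gripper's body presses on something with over 40 N, if the wrist force passes 120 N, or if a joint passes its speed limit or range.

## Working session

There is one attempt and no reset: what is moved stays moved. The work goes in short steps, Python scripts to look and compute and a tool call to move; the robot and the scene stay as the last step left them, time stands still between calls to the robot, and variables do not carry over. Pictures are saved under pics/ and viewed, at most 10 in all, crops included, and the job is handed in when it is done.

Besides the shell and the picture viewer there is one more tool, called as name(argument=value, ...) on one line, values as JSON. carry_out: Moves the arm, as the interface text tells. Its arguments: {"type":"object","properties":{"deltas":{"type":"array"},"grip":{"type":"number"},"grip_force":{"type":"number"}},"required":["deltas"]}

```bash
mkdir -p pics; cat > h.py <<'E'
import numpy as np, cv2
from scipy.spatial.transform import Rotation as R
from plant import ctrl
def cam(name):
    s=ctrl.get_state(); im,d=ctrl.read_camera(name); m=ctrl.camera_model(name); K=np.array(m["intrinsics"])
    if name=="wrist":
        T=np.eye(4);T[:3,:3]=R.from_quat(s["tcp_rot"]).as_matrix();T[:3,3]=s["eef_pos"];W=T@np.array(m["hand_eye"])
    else: W=np.linalg.inv(np.array(m["extrinsics"]))
    return im,d,K,W
def cloud(d,K,W):
    v,u=np.mgrid[:d.shape[0],:d.shape[1]]
    P=np.stack([(u-K[0,2])/K[0,0]*d,(v-K[1,2])/K[1,1]*d,d],-1)
    return P@W[:3,:3].T+W[:3,3]
def save(n,im): cv2.imwrite("pics/"+n+".png",im[:,:,::-1])
E
python3 - <<'E'
from h import *
o=[]
for n in("top","side"):
    im,d,K,W=cam(n);o.append(im);P=cloud(d,K,W);np.save(n+"P.npy",P)
    for q in("receiver","sieve","sieve_grip","nut_1_c","ring_1_c","seal_tin","petri_dish"):
        for r in ctrl.find_in(n,q)[:5]:
            u,v=map(int,np.round(r["uv"]));print(n,q,u,v,round(r["score"],2),P[v,u].round(3))
    save(n,im)
    print(n,W.round(3).tolist())
save("both",cv2.resize(o[0],(800,600)))
s=ctrl.get_state();print(s["time"],s["eef_pos"],s["tcp_rot"],s["contact_force"])
E
```

```text
top receiver 344 228 0.62 [ 0.476 -0.231  0.004]
top sieve 196 211 0.85 [0.505 0.095 0.095]
top sieve_grip 200 213 0.93 [0.509 0.097 0.006]
top ring_1_c 255 195 0.57 [ 0.55  -0.028  0.014]
top seal_tin 271 272 0.59 [ 0.377 -0.064  0.017]
top seal_tin 196 213 0.49 [0.501 0.095 0.094]
top petri_dish 250 141 0.92 [ 0.675 -0.016  0.014]
top [[0.003, -0.991, 0.133, 0.4], [-1.0, -0.002, 0.006, -0.038], [-0.006, -0.133, -0.991, 1.135], [0.0, 0.0, 0.0, 1.0]]
side receiver 250 171 0.66 [ 0.449 -0.25   0.006]
side sieve 304 256 0.65 [ 0.491  0.071 -0.001]
side sieve_grip 309 255 0.8 [0.492 0.088 0.015]
side nut_1_c 307 260 0.52 [0.501 0.096 0.012]
side nut_1_c 323 201 0.45 [ 0.375 -0.047  0.019]
side ring_1_c 258 229 0.64 [ 0.531 -0.04  -0.   ]
side ring_1_c 307 259 0.63 [0.5   0.095 0.014]
side seal_tin 322 206 0.92 [ 0.385 -0.035  0.017]
side petri_dish 193 251 0.85 [ 0.677 -0.012  0.015]
side [[-0.902, 0.23, -0.364, 0.874], [0.431, 0.491, -0.757, 0.638], [0.005, -0.84, -0.542, 0.557], [0.0, 0.0, 0.0, 1.0]]
0.8 [0.25772469 0.62385959 0.23137172] [1.94640965e-01 9.80874556e-01 2.85504727e-05 1.02639942e-05] [-0.67783379  0.34439839  0.14649569]
```

View pics/both.png

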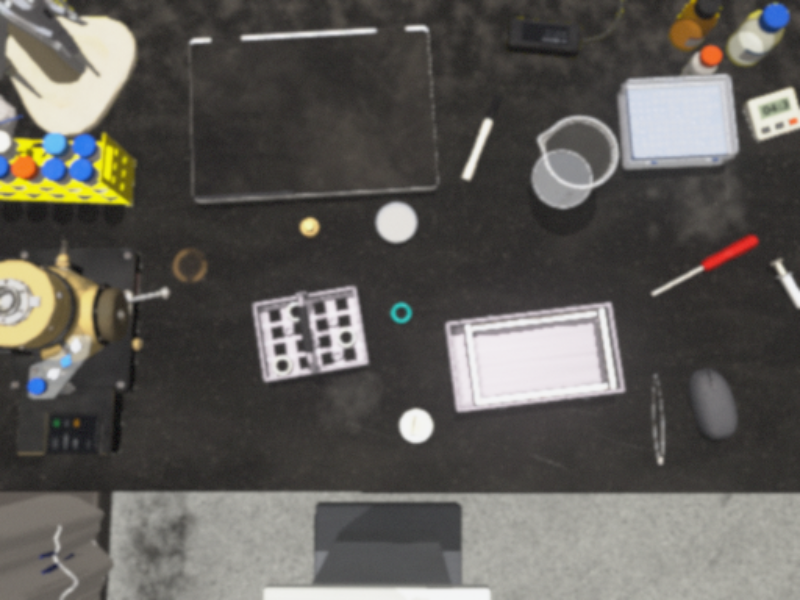

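The top view (800x600) shows the sieve at (310,335) with a black grip, and the receiver at (535,357) with its white frame shifted right. The turquoise ring at (401,313) is the look-alike, the tin is at (416,425) and the dish at (396,222).

```bash
python3 - <<'E'
from h import *
for n in("top","side"):
    P=np.load(n+"P.npy").reshape(-1,3)
    def rect(c,r,z0,z1):
        m=(np.linalg.norm(P[:,:2]-c,axis=1)<r)&(P[:,2]>z0)&(P[:,2]<z1);q=P[m]
        if len(q)<8: return None
        # rect
        (cx,cy),(w,h),a=cv2.minAreaRect((q[:,:2]*1000).astype(np.float32));return m.sum(),round(cx,1),round(cy,1),round(w,1),round(h,1),round(a,2),np.median(q[:,2]).round(4)
    print(n,"sieve rim",rect([.505,.095],.11,.022,.036))
    print("grip",rect([.505,.095],.06,.085,.105))
    print("recv",rect([.476,-.231],.15,.042,.06),rect([.476,-.231],.15,.03,.06))
    # white frame profile along receiver
E
```

```text
top sieve rim (np.int64(448), 506.8, 98.2, 113.4, 149.7, 10.21, np.float64(0.0316))
grip (np.int64(213), 506.8, 97.8, 93.2, 12.1, 10.31, np.float64(0.0942))
recv (np.int64(1264), 473.0, -218.2, 125.4, 234.6, 7.05, np.float64(0.0498)) (np.int64(2135), 472.9, -218.2, 134.2, 234.5, 6.92, np.float64(0.0461))
side sieve rim (np.int64(1113), 505.2, 96.0, 115.3, 151.2, 9.98, np.float64(0.0292))
grip (np.int64(318), 505.4, 97.0, 91.2, 14.7, 8.76, np.float64(0.0926))
recv (np.int64(1207), 471.4, -219.8, 127.0, 237.5, 6.8, np.float64(0.0479)) (np.int64(2192), 473.7, -219.5, 132.0, 237.8, 7.09, np.float64(0.0432))
```

```bash
cat >> h.py <<'E'
def delta(p,yaw_deg):
    """tool-axes shift and turn from measured pose to tool-down pose at p with tool-y azimuth yaw_deg"""
    s=ctrl.get_state();Rc=R.from_quat(s["tcp_rot"]);a=np.radians(yaw_deg)
    y=np.array([np.cos(a),np.sin(a),0]);z=np.array([0,0,-1.]);Rt=R.from_matrix(np.stack([np.cross(y,z),y,z],1))
    return Rc.inv().apply(np.array(p)-s["eef_pos"]).round(4),(Rc.inv()*Rt).as_rotvec().round(4)
def show():
    s=ctrl.get_state();M=R.from_quat(s["tcp_rot"]).as_matrix()
    print("t",round(s["time"],2),"p",np.round(s["eef_pos"],4),"yaw",np.degrees(np.arctan2(M[1,1],M[0,1])).round(2),"z",M[:,2].round(4),"F",np.round(s["contact_force"],1),"open",round(float(s["opening"]),3),"q",np.round(s["qpos"],2),"ff",s["finger_force"])
E
python3 - <<'E'
from h import *
for n in("top","side"):
    P=np.load(n+"P.npy").reshape(-1,3)
    for y0 in np.arange(.15,.8,.1):
        r=[]
        for x0 in np.arange(.15,.75,.1):
            m=(abs(P[:,0]-x0)<.05)&(abs(P[:,1]-y0)<.05)&(P[:,2]>-.05); r.append(round(float(P[m,2].max()),2) if m.any() else None)
        print(n,round(y0,2),r)
print(delta([.506,.097,.2],100.1)); show()
E
```

```text
top 0.15 [0.0, 0.01, 0.01, 0.1, 0.1, 0.03]
top 0.25 [None, 0.01, 0.01, 0.01, 0.05, 0.01]
top 0.35 [None, 0.01, 0.05, 0.21, 0.23, 0.04]
top 0.45 [None, 0.01, 0.05, 0.23, 0.24, 0.11]
top 0.55 [0.01, 0.01, 0.04, 0.04, None, 0.04]
top 0.65 [None, None, None, None, None, None]
top 0.75 [None, None, None, None, None, None]
side 0.15 [0.0, 0.0, 0.0, 0.09, 0.1, 0.03]
side 0.25 [None, 0.0, 0.0, 0.0, 0.06, 0.0]
side 0.35 [None, None, None, 0.21, 0.22, 0.0]
side 0.45 [None, None, None, 0.23, 0.23, None]
side 0.55 [None, None, None, None, None, None]
side 0.65 [None, None, None, None, None, None]
side 0.75 [None, None, None, None, None, None]
(array([-0.4306, -0.3921,  0.0314]), array([ 1.000e-04,  0.000e+00, -5.681e-01]))
t 0.8 p [0.2577 0.6239 0.2314] yaw 67.55 z [ 0.e+00  1.e-04 -1.e+00] F [-0.7  0.3  0.1] open 0.998 q [ 1.03  0.29  1.58  0.    1.28 -0.15] ff 0.0
```

carry_out(deltas=[0, 0, -0.05, 0, 0, 0, -0.02, -0.02, -0.1, 0, 0, 0, -0.06, -0.06, -0.11, 0, 0, 0, -0.1, -0.1, -0.11, 0, 0, -0.1, -0.14, -0.14, -0.11, 0, 0, -0.2], grip=60)

```text
time: 1.42
eef_pos: [0.3341, 0.4395, 0.3419]
tcp_rot: [0.094, 0.996, 0.0, 0.001]
contact_force: [0.6, -0.3, -0.4]
opening: 0.599
finger_force: 0.0
```

```bash
python3 - <<'E'
from h import *
show();print(delta([.506,.097,.24],100.1))
E
```

```text
t 1.43 p [0.3341 0.4395 0.3419] yaw 79.23 z [ 1.1e-03  7.0e-04 -1.0e+00] F [ 0.6 -0.3 -0.4] open 0.599 q [ 0.74 -0.05  1.75 -0.    1.45 -0.65] ff 0.0
(array([-0.2328, -0.3044,  0.1018]), array([ 0.0007,  0.0011, -0.3642]))
```

carry_out(deltas=[-0.02, -0.055, 0, 0, 0, -0.07, -0.05, -0.11, 0, 0, 0, -0.14, -0.09, -0.16, 0, 0, 0, -0.21, -0.135, -0.2, 0, 0, 0, -0.28, -0.18, -0.24, 0.03, 0, 0, -0.36])

```text
time: 2.05
eef_pos: [0.4642, 0.1728, 0.3165]
tcp_rot: [-0.085, 0.996, 0.0, 0.004]
contact_force: [0.7, 0.0, -0.2]
opening: 0.601
finger_force: 0.0
```

```bash
python3 - <<'E'
from h import *
show();print(delta([.506,.097,.2],100.1))
E
```

```text
t 2.05 p [0.4642 0.1728 0.3165] yaw 99.75 z [ 0.0075  0.0013 -1.    ] F [ 0.7  0.  -0.2] open 0.601 q [ 0.15 -0.18  1.91  0.    1.41 -1.59] ff 0.0
(array([-0.0274, -0.0818,  0.1167]), array([-0.    ,  0.0076, -0.0062]))
```

carry_out(deltas=[-0.01, -0.03, 0.03, 0, 0, 0, -0.02, -0.06, 0.07, 0, 0.004, -0.006, -0.028, -0.082, 0.1, 0, 0.008, -0.006, -0.028, -0.082, 0.117, 0, 0.008, -0.006, -0.028, -0.082, 0.117, 0, 0.008, -0.006])

```text
time: 2.68
eef_pos: [0.5024, 0.0987, 0.1953]
tcp_rot: [-0.087, 0.996, -0.0, -0.005]
contact_force: [-0.1, -0.0, 0.1]
opening: 0.602
finger_force: 0.0
```

```bash
python3 - <<'E'
from h import *
show()
im,d,K,W=cam("wrist");P=cloud(d,K,W);q=P.reshape(-1,3)
for nm,z0,z1,r in(("grip",.085,.105,.07),("rim",.024,.036,.11)):
    m=(np.linalg.norm(q[:,:2]-[.506,.097],axis=1)<r)&(q[:,2]>z0)&(q[:,2]<z1)
    if m.sum()>20: print(nm,m.sum(),cv2.minAreaRect((q[m,:2]*1000).astype(np.float32)),np.median(q[m,2]))
for n in("sieve_grip","nut_1_c","ring_1_c"):
    for r in ctrl.find_in("wrist",n):
        u,v=map(int,r["uv"]);print(n,u,v,round(r["score"],2),P[v,u].round(3))
save("w1",im)
E
```

```text
t 2.67 p [0.5024 0.0987 0.1953] yaw 99.98 z [-0.0108 -0.001  -0.9999] F [-0.1 -0.   0.1] open 0.602 q [-0.   -0.04  2.   -0.    1.19 -1.75] ff 0.0
grip 1349 ((506.53466796875, 95.23287963867188), (91.6535415649414, 11.394355773925781), 10.0829496383667) 0.09374996215937309
rim 2511 ((506.98785400390625, 95.51705932617188), (111.9196548461914, 149.68429565429688), 10.002778053283691) 0.030776250272968042
sieve_grip 244 178 0.84 [0.491 0.093 0.095]
ring_1_c 111 181 0.87 [ 0.543 -0.042 -0.   ]
```

View pics/w1.png

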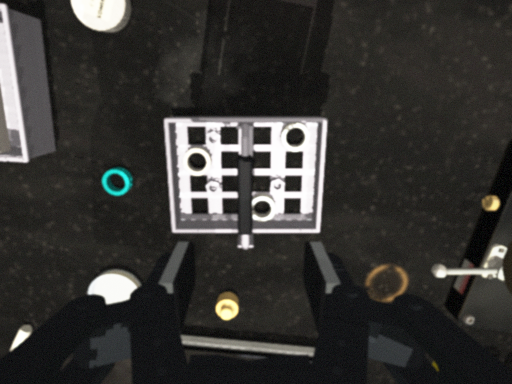

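The wrist view shows the sieve in the middle with the black grip at (245,195). Nuts show at (213,137), (213,185) and (277,185); the fourth is probably under the bail. The rings are at (293,135), (199,161) and (262,207), and the turquoise look-alike (117,181) lies outside the sieve. I descend to the grip.

```bash
python3 - <<'E'
from h import *
show();print(delta([.5065,.0957,.067],100.1))
E
```

```text
t 2.88 p [0.504  0.0991 0.1983] yaw 100.05 z [-0.0047 -0.0013 -1.    ] F [ 0.3 -0.   0.8] open 0.599 q [-0.   -0.04  2.   -0.    1.19 -1.75] ff 0.0
(array([-0.0025, -0.0037,  0.1313]), array([-0.0005, -0.0048, -0.0008]))
```

carry_out(deltas=[-0.002, -0.003, 0.04, 0, 0, 0, -0.002, -0.003, 0.08, 0, 0, 0, -0.002, -0.003, 0.11, 0, 0, 0, -0.002, -0.003, 0.12, 0, 0, 0, -0.002, -0.003, 0.12, 0, 0, 0])

```text
time: 3.5
eef_pos: [0.5053, 0.0959, 0.0771]
tcp_rot: [-0.087, 0.996, -0.0, -0.004]
contact_force: [0.6, 0.6, 0.3]
opening: 0.598
finger_force: 0.0
```

carry_out(deltas=[0, 0, 0, 0, 0, 0, 0, 0, 0, 0, 0, 0])

```text
time: 3.75
eef_pos: [0.506, 0.0956, 0.078]
tcp_rot: [-0.087, 0.996, -0.0, -0.003]
contact_force: [-0.7, 0.0, -1.0]
opening: 0.602
finger_force: 0.0
```

```bash
python3 - <<'E'
from h import *
show();print(delta([.5065,.0957,.067],100.1))
E
```

```text
t 3.75 p [0.506  0.0956 0.078 ] yaw 99.98 z [-0.005  -0.0014 -1.    ] F [-0.7  0.  -1. ] open 0.602 q [-0.01  0.12  2.07 -0.    0.95 -1.75] ff 0.0
(array([-0.0006,  0.    ,  0.011 ]), array([-0.0005, -0.0051, -0.002 ]))
```

carry_out(deltas=[0, 0, 0.005, 0, -0.005, 0, 0, 0, 0.01, 0, -0.005, 0, 0, 0, 0.011, 0, -0.005, -0.001, 0, 0, 0.011, 0, -0.005, -0.001], grip=25, grip_force=20)

```text
time: 4.25
eef_pos: [0.5047, 0.0955, 0.0652]
tcp_rot: [-0.088, 0.996, -0.0, -0.002]
contact_force: [0.1, -0.1, 0.1]
opening: 0.245
finger_force: 0.0
```

carry_out(deltas=[0, 0, 0, 0, 0, 0, 0, 0, 0, 0, 0, 0, 0, 0, 0, 0, 0, 0], grip=8)

```text
time: 4.62
eef_pos: [0.5048, 0.0957, 0.0654]
tcp_rot: [-0.087, 0.996, 0.0, -0.001]
contact_force: [0.2, 0.9, -1.0]
opening: 0.139
finger_force: 22.7
```

carry_out(deltas=[0, 0, 0, 0, 0, 0, 0, 0, 0, 0, 0, 0], grip=0, grip_force=90)

```text
time: 4.88
eef_pos: [0.505, 0.0956, 0.0656]
tcp_rot: [-0.087, 0.996, -0.0, -0.001]
contact_force: [0.2, 0.6, -0.0]
opening: 0.126
finger_force: 88.4
```

```bash
python3 - <<'E'
from h import *
show()
E
```

```text
t 4.88 p [0.505  0.0956 0.0656] yaw 100.04 z [-2.5e-03 -3.0e-04 -1.0e+00] F [ 0.2  0.6 -0. ] open 0.126 q [-0.01  0.14  2.08 -0.    0.92 -1.76] ff 88.37456345558167
```

carry_out(deltas=[0, 0, -0.003, 0, 0, 0, 0, 0, -0.009, 0, 0, 0, 0, 0, -0.018, 0, 0, 0, 0, 0, -0.03, 0, 0, 0, 0, 0, -0.043, 0, 0, 0])

```text
time: 5.5
eef_pos: [0.505, 0.0955, 0.1095]
tcp_rot: [-0.087, 0.996, -0.0, -0.001]
contact_force: [0.0, -0.4, -6.3]
opening: 0.125
finger_force: 87.7
```

carry_out(deltas=[0.001, -0.003, -0.012, 0, 0, 0, 0.003, -0.009, -0.024, 0, 0, 0, 0.005, -0.018, -0.036, 0, 0, 0, 0.008, -0.029, -0.046, 0, 0, 0, 0.012, -0.041, -0.052, 0, 0, 0])

```text
time: 6.12
eef_pos: [0.5006, 0.0521, 0.1613]
tcp_rot: [-0.087, 0.996, -0.0, -0.001]
contact_force: [0.2, 0.2, -6.7]
opening: 0.128
finger_force: 87.7
```

carry_out(deltas=[0.0034, -0.012, -0.002, 0, 0, 0, 0.0068, -0.024, -0.003, 0, 0, 0, 0.0102, -0.036, -0.003, 0, 0, 0, 0.0136, -0.048, -0.003, 0, 0, 0, 0.017, -0.06, -0.003, 0, 0, 0])

```text
time: 6.75
eef_pos: [0.4939, -0.0097, 0.1633]
tcp_rot: [-0.087, 0.996, -0.0, -0.002]
contact_force: [-0.5, 0.2, -6.2]
opening: 0.127
finger_force: 87.7
```

carry_out(deltas=[0.0034, -0.012, 0, 0, 0, 0, 0.0068, -0.024, 0, 0, 0, 0, 0.0102, -0.036, 0, 0, 0, 0, 0.0136, -0.048, 0, 0, 0, 0, 0.017, -0.06, 0, 0, 0, 0])

```text
time: 7.38
eef_pos: [0.4878, -0.0718, 0.1636]
tcp_rot: [-0.087, 0.996, -0.0, -0.001]
contact_force: [0.5, 0.3, -6.8]
opening: 0.129
finger_force: 87.7
```

carry_out(deltas=[0.0034, -0.012, 0, 0, 0, 0, 0.0068, -0.024, 0, 0, 0, 0, 0.0102, -0.036, 0, 0, 0, 0, 0.0136, -0.048, 0, 0, 0, 0, 0.017, -0.06, 0, 0, 0, 0])

```text
time: 8.0
eef_pos: [0.4815, -0.1339, 0.1636]
tcp_rot: [-0.087, 0.996, -0.0, -0.001]
contact_force: [0.4, 1.1, -5.8]
opening: 0.122
finger_force: 87.7
```

carry_out(deltas=[0.0034, -0.012, 0, 0, 0, 0, 0.0068, -0.024, 0, 0, 0, 0, 0.0102, -0.035, 0, 0, 0, 0, 0.0125, -0.043, 0, 0, 0, 0, 0.014, -0.048, 0, 0, 0, 0])

```text
time: 8.62
eef_pos: [0.4761, -0.1832, 0.1636]
tcp_rot: [-0.087, 0.996, -0.0, -0.001]
contact_force: [-0.3, 0.8, -5.6]
opening: 0.124
finger_force: 87.7
```

carry_out(deltas=[0.0005, -0.002, 0, 0, 0, 0.005, 0.0005, -0.002, 0, 0, 0, 0.015, 0.0005, -0.002, 0, 0, 0, 0.03, 0.0005, -0.002, 0, 0, 0, 0.045, 0.0005, -0.002, 0, 0, 0, 0.053])

```text
time: 9.25
eef_pos: [0.4761, -0.1846, 0.1637]
tcp_rot: [-0.061, 0.998, -0.0, -0.001]
contact_force: [0.4, -1.2, -6.8]
opening: 0.125
finger_force: 87.7
```

carry_out(deltas=[0, 0, 0, 0, 0, 0, 0, 0, 0, 0, 0, 0])

```text
time: 9.5
eef_pos: [0.476, -0.1847, 0.1637]
tcp_rot: [-0.061, 0.998, -0.0, -0.001]
contact_force: [0.0, 0.0, -6.5]
opening: 0.123
finger_force: 87.7
```

```bash
cat > look.py <<'E'
from h import *
import sys
show()
A={}
for n in("wrist","top","side"):
    im,d,K,W=cam(n);P=cloud(d,K,W);q=P.reshape(-1,3);save(sys.argv[1]+n,im);np.save(sys.argv[1]+n+".npy",P)
    zs=float(sys.argv[2]) # sieve underside
    for nm,c,r,z0,z1 in(("grip",[.4735,-.215],.08,zs+.085,zs+.105),("rim",[.4735,-.215],.11,zs+.024,zs+.036),("recv",[.4725,-.219],.15,.043,.056)):
        m=(np.linalg.norm(q[:,:2]-c,axis=1)<r)&(q[:,2]>z0)&(q[:,2]<z1)
        if m.sum()>20: b=cv2.minAreaRect((q[m,:2]*1000).astype(np.float32));print(n,nm,m.sum(),np.round(b[0]+b[1]+(b[2],),1),np.median(q[m,2]).round(4))
E
python3 look.py a .097
```

```text
t 9.5 p [ 0.476  -0.1847  0.1637] yaw 97.01 z [-3.e-03 -5.e-04 -1.e+00] F [ 0.   0.  -6.5] open 0.123 q [-0.57 -0.01  2.04 -0.    1.12 -2.26] ff 87.72697806358337
wrist grip 6598 [ 475.5 -183.4   85.1   36.    25.4] 0.1919
wrist rim 5340 [ 473.4 -185.5  102.8  149.6    7.1] 0.1288
wrist recv 6819 [ 473.1 -220.6  125.3  234.6    7.1] 0.049
top rim 102 [ 482.4 -183.2  153.8   85.6   80.3] 0.1294
top recv 269 [ 472.6 -218.   124.9  234.4    7.1] 0.0505
side grip 271 [ 476.2 -181.5   35.6   86.2   77.3] 0.1905
side rim 598 [ 477.4 -183.7  114.2  152.     7. ] 0.1267
side recv 807 [ 471.8 -219.8  127.5  238.8    6.9] 0.0483
```

View pics/awrist.png

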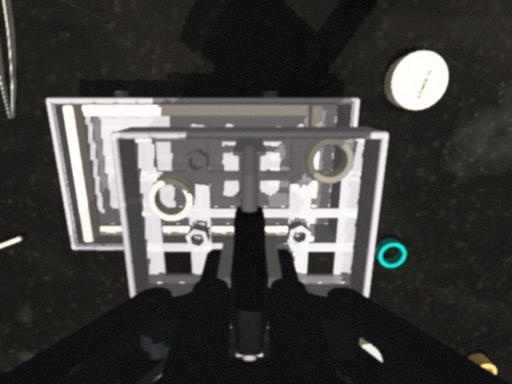

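The wrist view shows the nuts still on the lands at (198,159), (198,235) and (299,235), with the rings at (172,200) and (330,160). The receiver lies below and left, with its white bar at (75,175) near the left wall. I measure the end bars from the first clouds.

```bash
python3 - <<'E'
from h import *
a=np.radians(7.05);u=np.array([np.cos(a),np.sin(a)]);l=np.array([-np.sin(a),np.cos(a)])
for f,c in(("topP.npy",[.473,-.2182]),("sideP.npy",[.4717,-.2198]),("awrist.npy",[.4731,-.2206])):
    q=np.load(f).reshape(-1,3);s=(q[:,:2]-c)@l*1000;t=(q[:,:2]-c)@u*1000;z=q[:,2]*1000
    m=(abs(t)<40)&(abs(s)<125)
    print(f,[(int(k),int(np.median(z[m&(abs(s-k)<1.5)]))) for k in range(-120,121,3) if (m&(abs(s-k)<1.5)).sum()>3])
    if f[0]=="a":
        for nm,z0,z1 in(("recv",44,55),("rim",121,133)):
            for k in range(-90,120,30):
                mm=(abs(s-k)<4)&(z>z0)&(z<z1); 
                if mm.sum()>5: print(nm,k,np.percentile(t[mm],[0,3,97,100]).round(1))
print(delta([.4725-.0018,-.2195,.1637],97.05))
E
```

```text
topP.npy [(-117, 50), (-114, 50), (-111, 41), (-108, 45), (-105, 27), (-102, 43), (-99, 37), (-96, 5), (-93, 5), (-90, 5), (-87, 5), (-84, 5), (-81, 5), (-78, 5), (-75, 5), (-72, 6), (-69, 5), (-66, 5), (-63, 5), (-60, 5), (-57, 5), (-54, 5), (-51, 5), (-48, 5), (-45, 5), (-42, 5), (-39, 5), (-36, 6), (-33, 6), (-30, 6), (-27, 5), (-24, 6), (-21, 6), (-18, 6), (-15, 5), (-12, 5), (-9, 6), (-6, 5), (-3, 5), (0, 5), (3, 5), (6, 6), (9, 5), (12, 5), (15, 5), (18, 5), (21, 5), (24, 5), (27, 5), (30, 6), (33, 5), (36, 5), (39, 5), (42, 6), (45, 6), (48, 6), (51, 6), (54, 4), (57, 5), (60, 6), (63, 5), (66, 5), (69, 6), (72, 5), (75, 5), (78, 6), (84, 46), (87, 47), (90, 35), (93, 5), (96, 5), (99, 5), (102, 5), (105, 5), (108, 5), (111, 49), (114, 50), (117, 0), (120, 0)]
sideP.npy [(-117, 48), (-114, 22), (-111, 17), (-108, 20), (-105, 44), (-102, 39), (-99, 41), (-96, 6), (-93, 6), (-90, 6), (-87, 6), (-84, 5), (-81, 5), (-78, 6), (-75, 5), (-72, 5), (-69, 6), (-66, 6), (-63, 5), (-60, 6), (-57, 6), (-54, 6), (-51, 5), (-48, 5), (-45, 6), (-42, 6), (-39, 6), (-36, 6), (-33, 5), (-30, 6)
[... 891 characters left out ...]
(54, 219), (57, 101), (60, 206), (63, 213), (66, 217), (69, 217), (72, 221), (75, 229), (78, 235), (81, 235), (84, 236), (87, 236), (90, 113), (93, 109), (96, 101), (99, 101), (102, 100), (105, 113), (108, 128), (111, 14)]
recv -90 [-62.6 -62.6  62.1  62.4]
recv -60 [-62.6 -62.6 -57.5 -57.5]
recv -30 [-62.6 -62.6 -57.5 -57.4]
recv 0 [-62.6 -62.6 -57.5 -57.4]
recv 30 [-62.6 -62.6 -57.5 -57.4]
recv 60 [-62.6 -62.5 -57.4 -57.4]
recv 90 [-62.6 -61.2  52.7  55.6]
rim -30 [-46.7 -46.6 -42.8 -42.8]
rim 0 [-46.8 -46.6 -42.8 -42.8]
rim 30 [-46.7 -46.7 -42.9 -42.7]
rim 60 [-46.7 -46.6 -42.8 -42.8]
rim 90 [-46.6 -46.6 -42.8 -42.7]
(array([ 0.0095, -0.0338, -0.    ]), array([-0.0001, -0.003 , -0.0008]))
```

carry_out(deltas=[0.001, -0.003, 0, 0, 0, 0, 0.003, -0.009, 0, 0, 0, 0, 0.006, -0.018, 0, 0, 0, 0, 0.008, -0.027, 0.003, 0, 0, 0, 0.009, -0.035, 0.009, 0, 0, 0])

```text
time: 10.28
eef_pos: [0.4714, -0.2216, 0.1546]
tcp_rot: [-0.061, 0.998, -0.0, -0.001]
contact_force: [0.5, -0.3, -6.7]
opening: 0.128
finger_force: 87.7
```

carry_out(deltas=[0.001, -0.005, 0.008, 0, 0, 0, 0.001, -0.007, 0.016, 0, 0, 0, 0.001, -0.008, 0.024, 0, 0, 0, 0.001, -0.008, 0.029, 0, 0, 0, 0.001, -0.008, 0.031, 0, 0, 0])

```text
time: 10.9
eef_pos: [0.4711, -0.2284, 0.1232]
tcp_rot: [-0.061, 0.998, 0.0, -0.002]
contact_force: [-0.8, -0.7, -7.1]
opening: 0.123
finger_force: 87.8
```

carry_out(deltas=[0, 0, 0, 0, 0, 0, 0, 0, 0, 0, 0, 0])

```text
time: 11.15
eef_pos: [0.4715, -0.2288, 0.1241]
tcp_rot: [-0.061, 0.998, -0.0, -0.001]
contact_force: [0.4, -0.4, -6.6]
opening: 0.126
finger_force: 87.8
```

```bash
cat > rel.py <<'E'
from h import *
import sys
zs=float(sys.argv[1])*1000
show()
a=np.radians(7.05);u=np.array([np.cos(a),np.sin(a)]);l=np.array([-np.sin(a),np.cos(a)])
for n,c in(("wrist",[.4731,-.2206]),("side",[.4717,-.2198]),("top",[.473,-.2182])):
    im,d,K,W=cam(n);save(sys.argv[2]+n,im);q=cloud(d,K,W).reshape(-1,3);s=(q[:,:2]-c)@l*1000;t=(q[:,:2]-c)@u*1000;z=q[:,2]*1000
    for nm,z0,z1 in(("recv",45,54),("rim",zs+25,zs+34)):
        for k in range(-90,100,15):
            mm=(abs(s-k)<4)&(z>z0)&(z<z1)&(abs(t)<75)
            o=[]
            for sg in(-1,1):
                m2=mm&(t*sg>35)
                if m2.sum()>4: o.append(np.percentile(t[m2],[5,95]).round(1).tolist())
                else: o.append(None)
            if any(o): print(n,nm,k,o)
        mm=(abs(t)<40)&(z>z0)&(z<z1)
        for sg in(-1,1):
            m2=mm&(s*sg>50)&(abs(s)<125)
            if m2.sum()>4: print(n,nm,"ends",sg,np.percentile(s[m2],[2,25,75,98]).round(1))
E
python3 rel.py .058 b
```

```text
t 11.15 p [ 0.4715 -0.2288  0.1241] yaw 97.01 z [-0.0022 -0.001  -1.    ] F [ 0.4 -0.4 -6.6] open 0.126 q [-0.64  0.07  2.03 -0.    1.04 -2.34] ff 87.7662456035614
wrist recv -90 [[-62.6, -57.6], None]
wrist recv -75 [[-62.6, -57.6], None]
wrist recv -60 [[-62.1, -57.5], None]
wrist recv -45 [[-62.1, -57.5], None]
wrist recv -30 [[-62.1, -57.5], None]
wrist recv -15 [[-62.1, -57.5], None]
wrist recv 0 [[-62.1, -57.5], None]
wrist recv 15 [[-62.1, -57.5], None]
wrist recv 30 [[-62.1, -57.5], None]
wrist recv 45 [[-62.1, -57.5], None]
wrist recv 60 [[-62.1, -57.5], None]
wrist recv 75 [[-62.1, -57.5], None]
wrist recv 90 [[-61.5, -36.6], [36.5, 61.1]]
wrist recv ends -1 [-116.3 -113.2 -103.7 -100.5]
wrist recv ends 1 [ 83.6  87.  113.4 116.3]
wrist rim -75 [[-56.4, -38.4], [35.3, 43.0]]
wrist rim -60 [[-56.5, -52.8], None]
wrist rim -45 [[-56.4, -52.7], None]
wrist rim -30 [[-56.4, -52.7], None]
wrist rim -15 [[-56.5, -52.9], None]
wrist rim 0 [[-56.4, -52.8], None]
wrist rim 15 [[-56.5, -52.7], None]
wrist rim 30 [[-56.4, -52.7], None]
wrist rim 45 [[-56.4, -52.7], None]
wrist rim 60 
[... 805 characters left out ...]
.6]]
side rim -15 [[-54.1, -51.0], [50.6, 55.8]]
side rim 0 [[-56.1, -50.7], [52.1, 55.5]]
side rim 15 [[-55.2, -52.8], [53.2, 56.5]]
side rim 30 [[-55.8, -52.6], [53.5, 55.8]]
side rim 45 [[-55.1, -52.6], [52.8, 56.6]]
side rim 60 [[-56.8, -35.8], [46.0, 56.0]]
side rim ends -1 [-83.6 -81.1 -78.8 -77. ]
side rim ends 1 [61.4 64.  65.6 67.6]
top recv 60 [None, [58.7, 62.4]]
top recv 75 [[-62.1, -58.3], [57.6, 61.9]]
top recv 90 [[-61.1, -36.1], [37.9, 61.2]]
top recv ends 1 [ 82.9  86.  114.  117. ]
top rim 0 [None, [52.7, 55.0]]
top rim 15 [None, [52.3, 55.6]]
top rim 30 [None, [52.0, 55.6]]
top rim 45 [None, [52.6, 55.7]]
top rim 60 [None, [39.8, 55.8]]
top rim ends 1 [62.  63.2 65.4 66.1]
```

View pics/bwrist.png

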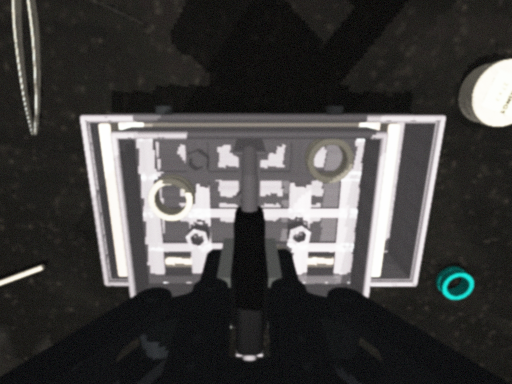

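The wrist view shows the sieve directly over the receiver, parallel to it and between the end bars (inner edges about 118 and 383 px). The nuts are still in place. I lower it gently.

carry_out(deltas=[0.0003, 0, 0.002, 0, 0, 0, 0.0003, 0, 0.005, 0, 0, 0, 0.0003, 0, 0.008, 0, 0, 0, 0.0003, 0, 0.0095, 0, 0, 0, 0.0003, 0, 0.01, 0, 0, 0])

```text
time: 11.92
eef_pos: [0.4708, -0.2287, 0.1135]
tcp_rot: [-0.061, 0.998, -0.0, -0.002]
contact_force: [-0.2, 0.2, -5.8]
opening: 0.127
finger_force: 87.8
```

carry_out(deltas=[0, 0, 0.001, 0, 0, 0, 0, 0, 0.002, 0, 0, 0])

```text
time: 12.18
eef_pos: [0.471, -0.2288, 0.1118]
tcp_rot: [-0.061, 0.998, -0.0, -0.001]
contact_force: [-0.3, -0.2, -7.1]
opening: 0.124
finger_force: 87.8
```

carry_out(deltas=[0, 0, 0.003, 0, 0, 0, 0, 0, 0.006, 0, 0, 0, 0, 0, 0.008, 0, 0, 0, 0, 0, 0.0095, 0, 0, 0, 0, 0, 0.0105, 0, 0, 0])

```text
time: 12.8
eef_pos: [0.4708, -0.2287, 0.1011]
tcp_rot: [-0.061, 0.998, -0.0, -0.002]
contact_force: [0.8, -0.5, -6.8]
opening: 0.128
finger_force: 87.8
```

carry_out(deltas=[0, 0, 0.001, 0, 0, 0, 0, 0, 0.001, 0, 0, 0])

```text
time: 13.05
eef_pos: [0.4708, -0.2287, 0.1002]
tcp_rot: [-0.061, 0.998, -0.0, -0.002]
contact_force: [-0.3, -0.0, -6.5]
opening: 0.122
finger_force: 87.8
```

carry_out(deltas=[0, 0, 0.0007, 0, 0, 0, 0, 0, 0.0015, 0, 0, 0, 0, 0, 0.0015, 0, 0, 0])

```text
time: 13.42
eef_pos: [0.4712, -0.229, 0.0996]
tcp_rot: [-0.061, 0.998, -0.0, -0.001]
contact_force: [-1.8, 1.0, -0.0]
opening: 0.125
finger_force: 88.7
```

```bash
python3 -c "
from h import *
show();print(delta([.4708,-.2287,.0986],97.05))"
```

```text
t 13.43 p [ 0.4712 -0.229   0.0996] yaw 97.0 z [-0.0023 -0.001  -1.    ] F [-1.8  1.  -0. ] open 0.125 q [-0.65  0.11  2.05 -0.    0.99 -2.34] ff 88.66837620735168
(array([0.0004, 0.0003, 0.001 ]), array([-0.0007, -0.0024, -0.0008]))
```

carry_out(deltas=[0, 0.006, 0, 0, 0, 0, 0, -0.011, 0, 0, 0, 0, 0, 0.011, 0, 0, 0, 0, 0, -0.011, 0, 0, 0, 0, 0, 0.011, 0, 0, 0, 0])

```text
time: 14.05
eef_pos: [0.4705, -0.2198, 0.0995]
tcp_rot: [-0.06, 0.998, -0.002, -0.0]
contact_force: [-0.0, -0.5, 8.5]
opening: 0.123
finger_force: 91.2
```

carry_out(deltas=[0, -0.022, 0, 0, 0, 0, 0, 0, 0, 0, 0, 0, 0, -0.022, 0, 0, 0, 0, 0, 0, 0, 0, 0, 0, 0, -0.011, 0, 0, 0, 0])

```text
time: 14.68
eef_pos: [0.4709, -0.2258, 0.0996]
tcp_rot: [-0.062, 0.998, 0.001, -0.001]
contact_force: [0.5, 4.1, 4.6]
opening: 0.126
finger_force: 90.0
```

```bash
python3 - <<'E'
from h import *
show()
im,d,K,W=cam("wrist");save("c1",cv2.resize(im[90:310,90:420],None,fx=2.4,fy=2.4))
E
```

```text
t 14.68 p [ 0.4709 -0.2258  0.0996] yaw 97.08 z [-0.0029  0.0026 -1.    ] F [0.5 4.1 4.6] open 0.126 q [-0.64  0.11  2.05  0.    0.99 -2.34] ff 89.97631788253784
```

View pics/c1.png

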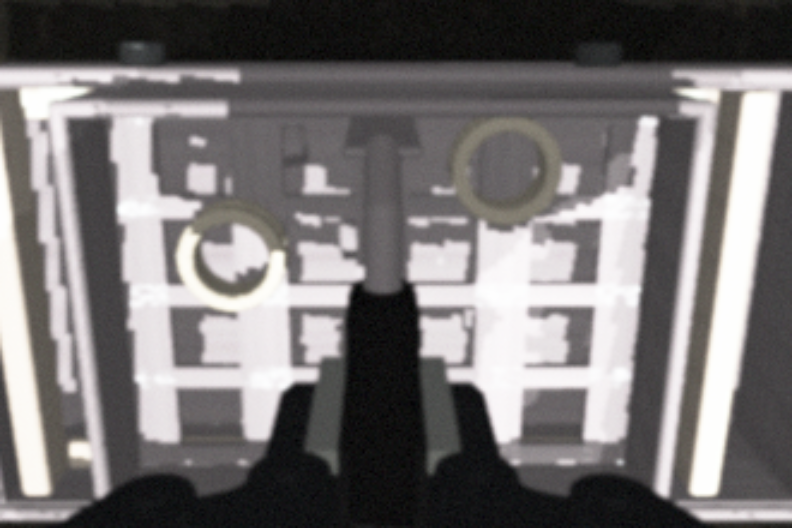

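The three visible nuts have dropped, and the rings at (232,257) and (507,170) are still in the sieve. One nut may still be hidden under the grip, so I shake some more.

carry_out(deltas=[0, 0.012, 0, 0, 0, 0, 0, -0.013, 0, 0, 0, 0, 0, 0.012, 0, 0, 0, 0, 0, -0.013, 0, 0, 0, 0, 0, 0.012, 0, 0, 0, 0])

```text
time: 15.35
eef_pos: [0.4701, -0.2178, 0.0995]
tcp_rot: [-0.06, 0.998, -0.002, -0.001]
contact_force: [1.6, -4.5, 5.0]
opening: 0.128
finger_force: 89.9
```

carry_out(deltas=[0, -0.024, 0, 0, 0, 0, 0, 0, 0, 0, 0, 0, 0, -0.024, 0, 0, 0, 0, 0, 0, 0, 0, 0, 0, 0, -0.012, 0, 0, 0, 0])

```text
time: 15.98
eef_pos: [0.4706, -0.224, 0.0995]
tcp_rot: [-0.062, 0.998, 0.003, -0.002]
contact_force: [-0.3, 3.6, 8.4]
opening: 0.125
finger_force: 90.7
```

carry_out(deltas=[0, 0, -0.0005, 0, 0, 0, 0, 0, -0.001, 0, 0, 0, 0, 0, -0.001, 0, 0, 0])

```text
time: 16.35
eef_pos: [0.4706, -0.2268, 0.0995]
tcp_rot: [-0.061, 0.998, 0.001, -0.002]
contact_force: [1.2, 3.8, 5.0]
opening: 0.128
finger_force: 90.1
```

```bash
python3 - <<'E'
from h import *
show()
o=[]
for n in("side","top"):
    im,d,K,W=cam(n);u,v=(250,171) if n=="side" else (344,228)
    o.append(cv2.resize(im[v-60:v+60,u-75:u+75],(750,600)))
    for r in ctrl.find_in(n,"nut_1_c"):print(n,r)
save("d_side",o[0]);save("d_top",o[1])
E
```

```text
t 16.35 p [ 0.4706 -0.2268  0.0995] yaw 97.03 z [-0.0036  0.002  -1.    ] F [1.2 3.8 5. ] open 0.128 q [-0.64  0.11  2.05 -0.    0.99 -2.34] ff 90.09797215461731
```

View pics/d_side.png

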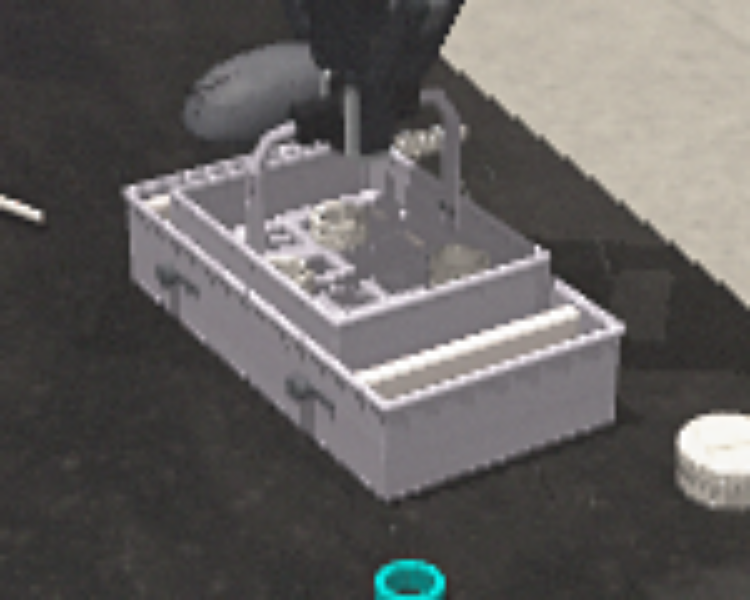

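The side view shows the sieve sitting in the receiver with ring-like parts at (340,222), (460,262) and (290,268). I move the arm up off the grip and check from above.

carry_out(deltas=[0, 0, 0, 0, 0, 0, 0, 0, 0, 0, 0, 0, 0, 0, 0, 0, 0, 0], grip=50, grip_force=20)

```text
time: 16.92
eef_pos: [0.4703, -0.2286, 0.099]
tcp_rot: [-0.061, 0.998, 0.0, -0.002]
contact_force: [-0.2, 0.3, 1.0]
opening: 0.503
finger_force: 0.0
```

carry_out(deltas=[0, 0, -0.02, 0, 0, 0, 0, 0, -0.06, 0, 0, 0, 0, 0, -0.11, 0, 0, 0, 0, 0, -0.14, 0, 0, 0, 0, 0, -0.15, 0, 0, 0])

```text
time: 17.55
eef_pos: [0.4719, -0.2293, 0.252]
tcp_rot: [-0.061, 0.998, -0.002, -0.0]
contact_force: [0.7, -0.8, -0.1]
opening: 0.5
finger_force: 0.0
```

```bash
python3 - <<'E'
from h import *
show()
im,d,K,W=cam("wrist");P=cloud(d,K,W)
for n in("nut_1_c","ring_1_c","sieve"):
    for r in ctrl.find_in("wrist",n):
        u,v=map(int,r["uv"]);print(n,u,v,round(r["score"],2),P[v,u].round(3))
q=P.reshape(-1,3);m=(np.linalg.norm(q[:,:2]-[.473,-.227],axis=1)<.12)&(q[:,2]>.058)&(q[:,2]<.07);print(cv2.minAreaRect((q[m,:2]*1000).astype(np.float32)),np.median(q[m,2]))
np.save("e.npy",im);save("e1",cv2.resize(im[90:310,110:400],None,fx=2.7,fy=2.7,interpolation=cv2.INTER_CUBIC))
E
```

```text
t 17.55 p [ 0.4719 -0.2293  0.252 ] yaw 96.99 z [ 1.e-04 -3.e-03 -1.e+00] F [ 0.7 -0.8 -0.1] open 0.5 q [-0.64 -0.07  1.92 -0.    1.28 -2.34] ff 0.0
nut_1_c 248 168 0.63 [ 0.459 -0.232  0.128]
ring_1_c 225 146 0.65 [ 0.457 -0.257  0.047]
ring_1_c 396 221 0.65 [ 0.535 -0.032 -0.001]
ring_1_c 249 168 0.18 [ 0.459 -0.231  0.128]
sieve 252 169 0.82 [ 0.46  -0.229  0.128]
((472.78668212890625, -227.7227325439453), (112.24131774902344, 149.43502807617188), 7.019577980041504) 0.06480577900900983
```

View pics/e1.png

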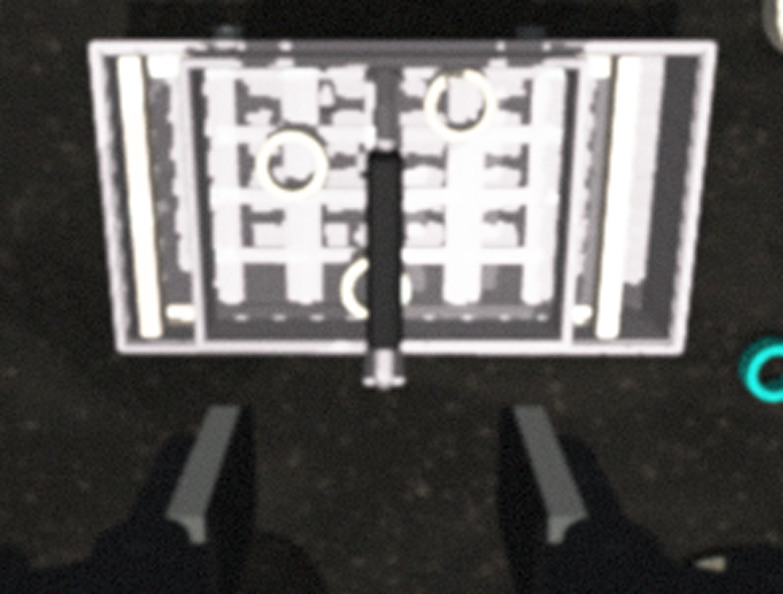

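The view shows all three rings in the sieve at (292,163), (460,103) and (375,287). The land under the grip is hidden, so I look from the side.

carry_out(deltas=[0, 0.05, 0, 0, 0, 0, 0, 0.09, 0, 0, 0, 0, 0, 0.1, 0, 0, 0, 0, 0, 0.1, 0, 0, 0, 0])

```text
time: 18.25
eef_pos: [0.4587, -0.1291, 0.2485]
tcp_rot: [-0.062, 0.998, 0.0, -0.002]
contact_force: [-0.3, -0.6, -0.3]
opening: 0.504
finger_force: 0.0
```

```bash
python3 - <<'E'
from h import *
a=np.radians(7.02);u=np.array([np.cos(a),np.sin(a)]);l=np.array([-np.sin(a),np.cos(a)]);c=[.4728,-.2277]
im,d,K,W=cam("wrist");P=cloud(d,K,W);q=P.reshape(-1,3);s=(q[:,:2]-c)@l*1000;t=(q[:,:2]-c)@u*1000;z=q[:,2]*1000
print("rows: t from -50; cols s -24..24 step 4; median z (mm)")
for k in range(-50,51,5):
    print(k,[int(np.median(z[m])) if (m:=(abs(t-k)<2.5)&(abs(s-j)<2)&(z<100)).sum()>1 else None for j in range(-24,25,4)])
uv=np.argwhere((np.abs((P[...,:2]-c)@l)<.09)&(np.abs((P[...,:2]-c)@u)<.07)&(P[...,2]>.03));(v0,u0),(v1,u1)=uv.min(0),uv.max(0);print(u0,v0,u1,v1)
cr=im[v0:v1,u0:u1];f=min(780/cr.shape[1],590/cr.shape[0]);save("f1",cv2.resize(cr,None,fx=f,fy=f,interpolation=cv2.INTER_CUBIC))
for r in ctrl.find_in("wrist","nut_1_c"):print(r)
E
```

```text
rows: t from -50; cols s -24..24 step 4; median z (mm)
-50 [36, 37, None, None, None, None, 36, 37, 64, 36, 37, 36, 48]
-45 [13, 5, None, None, 37, 37, 36, 37, 36, 37, 36, 48, 48]
-40 [18, 5, 5, None, 36, 37, 36, 35, 35, None, 5, 46, None]
-35 [18, 8, 5, None, 37, 37, 36, 36, 37, 5, 5, 46, None]
-30 [13, 5, 5, None, 36, 37, 36, 36, 37, 4, 5, 48, 45]
-25 [36, 36, 37, 37, 37, 37, 36, 36, 37, 36, 37, 37, 48]
-20 [None, 36, 36, 37, 36, 37, 37, 37, 37, 37, 37, 36, 37]
-15 [5, 5, 5, None, 36, 37, 36, 36, 5, 5, 5, 5, None]
-10 [5, 5, 5, None, 36, 36, 36, 36, 6, 4, 5, 5, None]
-5 [5, 5, 6, 34, 36, 37, 36, 36, 5, 6, 5, 5, 34]
0 [5, 5, 37, 37, 37, 37, 36, 36, 36, 36, 36, 37, 36]
5 [None, None, None, None, 36, 37, 37, 37, 35, None, None, None, None]
10 [5, 5, 6, None, 36, 37, 37, 36, 36, 5, 5, 6, None]
15 [5, 5, 5, None, 37, 37, 37, 36, 5, 5, 5, 5, None]
20 [5, 5, 6, 36, 37, 37, 36, 34, 6, 5, 5, 20, 35]
25 [5, 5, 37, 37, 48, 47, 42, 39, 37, 36, 33, 37, 37]
30 [5, 5, 48, 49, 48, 36, 5, 47, 42, 5, 4, 5, None]
35 [None, None, 47, 45, 36, 37, 36, 37, 48, 45, None, None, None]
40 [None, 5, 49, 45, 36, 37, 37, 5, 42, 4, 4, 5, None]
45 [5, 5, 6, 48, 44, 40, 40, 37, 34, 5, 6, 19, 36]
50 [5, 5, 36, 56, 62, 72, 72, 68, 58, 36, 36, 36, 37]
0 101 240 383
```

View pics/f1.png

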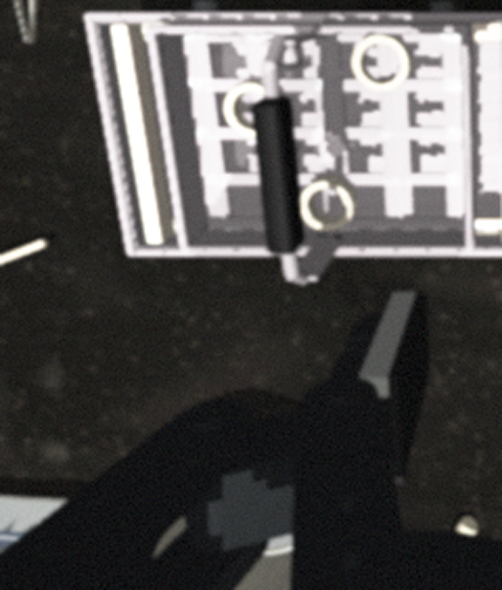

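The land under the grip is clear, at floor height all along, and a nut shows in the pan at (291,55). I do a last check for raised blobs elsewhere in the sieve and for nuts in the pan.

```bash
python3 - <<'E'
from h import *
a=np.radians(7.02);u=np.array([np.cos(a),np.sin(a)]);l=np.array([-np.sin(a),np.cos(a)]);c=[.4728,-.2277]
for n in("wrist","top","side"):
    im,d,K,W=cam(n);q=cloud(d,K,W).reshape(-1,3);s=(q[:,:2]-c)@l*1000;t=(q[:,:2]-c)@u*1000;z=q[:,2]*1000
    for nm,z0,z1 in(("high",42,53),("pan",10,19)):
        g=np.zeros((60,80),np.uint8);m=(z>z0)&(z<z1)&(abs(s)<68)&(abs(t)<50);g[(t[m]/2+30).astype(int),(s[m]/2+40).astype(int)]=1
        g=cv2.dilate(g,np.ones((3,3)));k,_,st,ce=cv2.connectedComponentsWithStats(g)
        print(n,nm,[(np.round((ce[i]-[40,30])*2).astype(int).tolist(),(st[i,2:4]*2-4).tolist()) for i in range(1,k) if st[i,4]>10])
E
```

```text
wrist high [([29, -38], [28, 26]), ([-42, -16], [22, 28]), ([-4, 35], [28, 28])]
wrist pan [([-25, -37], [10, 14]), ([36, 19], [2, 4])]
top high [([37, -44], [22, 18]), ([-65, -27], [8, 8])]
top pan []
side high [([29, -39], [30, 26]), ([-68, -38], [2, 14]), ([-35, -16], [32, 30]), ([-2, 28], [30, 14])]
side pan [([-24, -40], [8, 16]), ([-9, -6], [4, 6])]
```

```bash
python3 -c "
from h import *
show();print(ctrl.sign_off())"
```

```text
t 18.5 p [ 0.4592 -0.1303  0.2495] yaw 96.93 z [-3.3e-03 -5.0e-04 -1.0e+00] F [ 0.  -0.1  0.1] open 0.505 q [-0.49 -0.18  2.03 -0.    1.29 -2.18] ff 0.0
the job is handed in; nothing more can be done
None
```

The sieve is sitting released on the receiver's runners with all three rings in it, no nut is left in the sieve where the cameras can see, and I handed the job in at 18.5 s; I picked out three nuts in the pan, but never saw the fourth, which must have started under the bail.

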